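# Open the cold drawer's spring lock and hold it

## Task

Lift the steel shaker off the keyhole of the low metal chest, keeping it upright, and set it down standing on the cork coaster. Then take the service key out of its wooden block, work it down into the keyway past the sticky pins (wiggling it along the slot helps) until its collar sits on the lock, and only then turn it a quarter turn clockwise, as far as it goes, against the return spring. Finish while still gripping the key and holding it turned, so that a colleague can pull the drawer; leave the wine glass, the plates and the stacked cups where they stand.

Things in the scene. Friction and masses are not known exactly. Their poses are not given: they have to be found in the camera images.
- shaker: Closed round steel shaker, 48 mm diameter, 75 mm tall (straight sides up to 58 mm, domed lid), about 220 g, loose. It stands on the chest over the keyhole. Origin: centre of its underside; z up.
- coaster: Round cork coaster fixed to the counter, 100 mm diameter, 5 mm thick. Origin: centre of its underside, at counter height. It lies to the robot's left or right.
- key_block: Fixed wooden block 60 x 60 x 40 mm with a slot 20 x 9 mm, 36 mm deep, in its top, in which the key stands. Origin: centre of its underside; the slot runs along its x.
- key: Service key, 60 g, loose, standing upright, blade down, in the block. Origin: on its axis at the collar's underside; z up. Collar 26 mm diameter, 4 mm high; above it a 10 mm neck, then the bow (key_bow). Below: round shank 5 mm thick, 18 mm long, then the flat bit (key_tip).
- key_bow (a point): Middle of the key's black plastic bow, 27 mm above the key's origin. The bow is 30 mm wide (key x), 10 mm thick (key y), 34 mm high (10 to 44 mm above the origin): grip it across its thickness.
- key_tip (a point): Tip of the key's bit, 32 mm below the key's origin. Bit 16 mm wide (key x), 5 mm thick (key y), 14 mm long, its last 6 mm tapering to 8 mm wide. It is symmetric: a half turn about the key's axis makes no difference.
- chest: Fixed low metal chest 180 x 240 x 80 mm (its x, y, z), flat on top. Origin: centre of its underside. The lock, a 50 mm square brass plate flush with the top, is centred 20 mm to its -x and 50 mm to its +y.
- lock_mouth (a point): Centre of the keyway at the chest's top face; z up, x along the keyway. Keyway 18 x 6.6 mm with a 3 mm countersink, straight down through a fixed plate 16 mm thick, then on into the plug. Key home: its collar rests on the plate (key origin at this point); only then is the bit below the fixed plate and free to turn. Lifted 2 mm, it is blocked.
- pins (a point): On the keyway's axis, 9 mm below its mouth, midway between two stiff pins that stick out 3.5 mm into the keyway from its narrow ends, 6 mm (at +x) and 12 mm (at -x) down. The tapered tip pushes each aside, and it stays there. A straight push needs 12 to 20 N; wiggled 1 to 1.5 mm side to side along the keyway, 4 to 10 N.
- plug (a joint): Lock plug under the plate, with an 18 x 6.6 mm slot, turned by the key, rad: 0 at rest, in line with the keyway; grows clockwise seen from above (key yaw decreases) to a stop at 1.57. A return spring pulls it back to 0 with 0.02 N m at 0 and 0.08 N m at the stop. The bit has up to about 0.1 rad of play in the plug, which therefore trails the key by that much.
- wine_glass: Bystander: empty stemmed wine glass, 68 mm diameter, 128 mm tall, loose. Origin: centre of its foot.
- plates: Bystander: stack of four white plates, 160 mm diameter, 46 mm high, loose. Origin: centre of its underside.
- cups: Bystander: stack of plastic cups, 72 mm diameter, 120 mm tall, loose. Origin: centre of its underside.
Mind the look-alikes: they are no part of the job. Leave any purple look-alike of the shaker alone.

How it is judged:
By the outcome, as a careful person would: the job done as asked, in the order asked, and still so for the second after the job is handed in, while the arm keeps its last pose, push and grip.
It also fails if it takes over 72 s, if anything falls off the work surface, if the arm or the gripper's body presses on something with over 40 N, if the wrist force passes 120 N, or if a joint passes its speed limit or range.

## Robot

A 6-joint arm with a two-finger parallel gripper is mounted at the origin on the work surface. World frame = base frame: x ahead of the robot, y to its left, z up, the work surface at z = 0. Lengths are in m, angles in rad, forces in N, time in s.
With the tool pointing down it reaches from about 0.3 to 1 m from the base axis. Payload 5.1 kg.
Tool frame: the origin (TCP) lies at the very end of the fingers, on their centre line; the grasp point (between the pads) lies 19 mm behind it; z points along the fingers, y is the direction in which the jaws open and shut (so a half turn about z gives the same grasp; the last joint's range is limited). The gripper opens to 95 mm and grips with 3 to 60 N. Pads are 20 mm wide; open, the fingers measure 119 mm over their backs; the gripper's body (75 mm by 180 mm) begins 59 mm behind the grasp point.
Start: joints at [-1.31, 0.124, 1.65, -0, 1.367, -0.083], TCP at [0.219, -0.612, 0.215] pointing down, gripper open.
Joint ranges: [-2.61, 2.61], [-1.02, 2.33], [0.03, 2.71], [-1.35, 4.49], [0.32, 2.68], [-2.91, 2.91]. Speed limits (rad/s): [2.57, 2.57, 3.14, 3.14, 3.14, 3.14].

## Interface

Orientations are given as a 3x3 rotation matrix whose columns are the frame's x, y, z axes.
In Python, from cell import get_obs, grab_frame, sign_off gives the robot as it stands.
- The arm moves only by the shell command python3 -m creep 'ROWS' [OPENING] [FORCE]. ROWS is JSON, a list of rows, each a list of 2 entries, a list of its own where there are three numbers: the shift along the tool's x, y, z in units of 60 mm (1.0 is 60 mm), then the turn about the tool's z in units of 5 degrees (1.0 is 5 degrees). A call has 1 to 20 rows; each row shifts and turns the commanded pose from where the row before left it, along the tool's axes as they then stand; what a row does not reach is not made up. A row lasts 1/8 s, in which the tool goes at most 62.5 mm and 10.7 degrees, less where a joint would pass 70% of its speed; a pose out of reach is approached as far as the arm can. A call is refused whole if a number of a shift passes 1 or a number of a turn 1, either way. A call with a gripper value outside its range is refused whole. OPENING is the finger opening in mm, from 0 to 95.1, set as the call begins (- or left out, the last holds). The fingers move at their own pace and stop on an object; FORCE is the grip in N (left out, the last holds). Time passes only in rows, so rows that do not move let the fingers close. It gives the time, the measured TCP pose, the force and the opening at its end, in the units of the state.
- get_obs(): the state, without advancing time (a new reading comes with each control period).
- grab_frame(name): name is "side" or "top" or "wrist"; returns a dict with "pixels" (384x512x3 uint8, red, green, blue), "K" (3x3 intrinsics, pixels), "view" (4x4, takes a point from world to camera coordinates). Camera axes: x right, y down, z forward; pixel columns grow to the right and rows downward; lengths in m; the calibration is good to about 2 mm. The wrist camera is an equidistant fisheye: a pixel r from the principal point sees the ray r / f radians off the axis. A picture is of the moment at which its call begins. There is no depth.
- sign_off(): hands the job in, once; it reports no verdict.
The state is a dict: "clock": time; "joint_pos": joint angles; "dq": joint speeds; "effort": joint torques, N m; "tool_pos": TCP position; "tool_rot": TCP orientation; "ft_force": force on the tool from outside, world axes, zero at the start; "wrist_torque": the same for the moment, N m; "gripper_width": finger opening in m.
Only numpy, scipy, OpenCV 4.12 (cv2) and the standard library are available. Lean on these libraries where they do the work, as an engineer would, in place of code of your own. Each camera call takes 0.05 s, during which the arm holds its last target.

## Working session

There is one attempt and no reset: what is moved stays moved. The work goes in short steps, Python scripts to look and compute and a shell command to move; the robot and the scene stay as the last step left them, time stands still between calls to the robot, and variables do not carry over. Pictures are saved under pics/ and viewed, and the job is handed in when it is done.

```bash
ls; mkdir -p pics; python3 - <<'E'
from cell import get_obs, grab_frame
import cv2, numpy as np
print(get_obs())
for n in ["side","top","wrist"]:
    f=grab_frame(n); cv2.imwrite(f"pics/{n}0.png",f["pixels"][:,:,::-1]); print(n,f["K"],f["view"])
E
```

```text
pics
{'clock': 0.0, 'joint_pos': array([-1.30956716e+00,  1.24487041e-01,  1.65165979e+00, -3.23681653e-06,
        1.36751567e+00, -8.25719705e-02]), 'dq': array([-0.00045539, -0.00156485, -0.00041353,  0.0008387 , -0.00067738,
       -0.00047528]), 'effort': array([ 1.09512334e-04, -4.17603672e+01, -3.59930885e+01,  7.75437313e-02,
        4.91502578e-02, -1.63468094e-04]), 'tool_pos': array([ 0.21891646, -0.61134225,  0.21340715]), 'tool_rot': array([[ 9.41480053e-01,  3.37068274e-01, -5.37638140e-04],
       [ 3.37068661e-01, -9.41477946e-01,  1.99880451e-03],
       [ 1.67559134e-04, -2.06305554e-03, -9.99997858e-01]]), 'ft_force': array([-0.13629403,  0.41387047,  0.86703713]), 'wrist_torque': array([ 0.00112131,  0.06122484, -0.02033612]), 'gripper_width': 0.09496385838061959}
side [[427.43841929   0.         255.53686384]
 [  0.         427.43841929 189.17171495]
 [  0.           0.           1.        ]] [[-0.82121038 -0.57038385 -0.01660633  0.42793603]
 [-0.40808968  0.60739076 -0.68157119  0.35364915]
 [ 0.39884373 -0.55293646 -0.73156336  0.87198412]
 [ 0.          0.          0.          1.        ]]
top [[397.93503887   0.         254.41718436]
 [  0.         397.93503887 183.83513068]
 [  0.           0.           1.        ]] [[ 0.02774883 -0.99960183 -0.00511756 -0.12464251]
 [-0.97708523 -0.02604226 -0.21124927  0.59543088]
 [ 0.21103189  0.01086221 -0.97741882  1.05349783]
 [ 0.          0.          0.          1.        ]]
wrist [[297.31863964   0.         258.01872865]
 [  0.         297.31863964 187.11973861]
 [  0.           0.           1.        ]] [[ 0.33604847 -0.94184267 -0.00195149 -0.64939805]
 [-0.90612253 -0.3238674   0.27212472 -0.03094864]
 [-0.2569307  -0.08967881 -0.96226001  0.39118029]
 [ 0.          0.          0.          1.        ]]
```

View pics/side0.png

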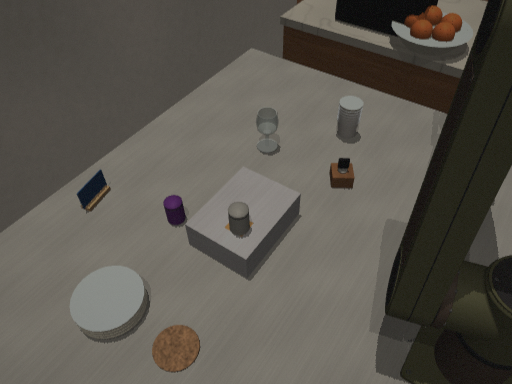

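View pics/top0.png

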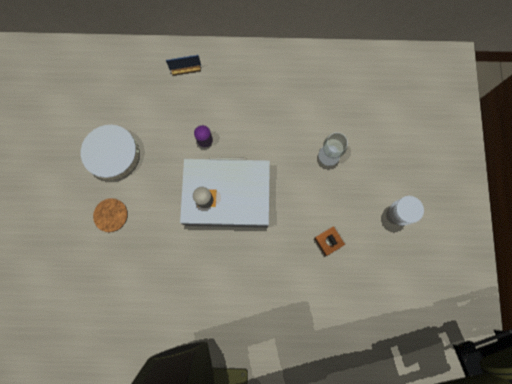

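View pics/wrist0.png

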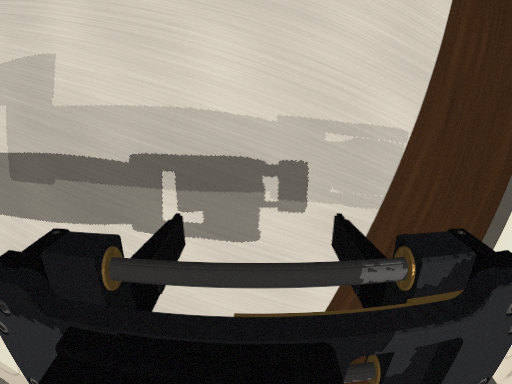

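```bash
cat > h.py <<'E'
import numpy as np, cv2
from cell import get_obs, grab_frame
def ray(f,px,fish=False):
    K,V=f["K"],f["view"]; px=np.atleast_2d(np.asarray(px,float))
    x=(px[:,0]-K[0,2])/K[0,0]; y=(px[:,1]-K[1,2])/K[1,1]
    if fish:
        r=np.hypot(x,y)+1e-12; d=np.c_[np.sin(r)*x/r,np.sin(r)*y/r,np.cos(r)]
    else: d=np.c_[x,y,np.ones_like(x)]
    R=V[:3,:3]; return -R.T@V[:3,3], d@R
def onplane(f,px,z,fish=False):
    o,d=ray(f,px,fish); return o+d*((z-o[2])/d[:,2])[:,None]
def proj(f,P,fish=False):
    P=np.atleast_2d(P); c=P@f["view"][:3,:3].T+f["view"][:3,3]
    if fish:
        n=np.hypot(c[:,0],c[:,1]); t=np.arctan2(n,c[:,2]); c=np.c_[c[:,0]/n*t,c[:,1]/n*t,np.ones(len(c))]
    u=c@f["K"].T; return u[:,:2]/u[:,2:]
def tri(fs,pxs,fish=(False,False)):
    A=np.zeros((3,3));b=np.zeros(3)
    for f,p,fi in zip(fs,pxs,fish):
        o,d=ray(f,p,fi); d=d[0]/np.linalg.norm(d[0]); M=np.eye(3)-np.outer(d,d); A+=M;b+=M@o
    return np.linalg.solve(A,b)
def snap(n,name):
    f=grab_frame(n); cv2.imwrite(f"pics/{name}.png",f["pixels"][:,:,::-1]); return f
def moves(target,yaw_jaw=None):
    """print world delta in tool units from present pose; yaw_jaw: desired world angle of jaw axis (deg)"""
    o=get_obs(); R=o["tool_rot"]; d=R.T@(np.asarray(target)-o["tool_pos"])
    print("tool shift units",np.round(d/0.06,3))
    if yaw_jaw is not None:
        a=np.degrees(np.arctan2(R[1,1],R[0,1])); e=(yaw_jaw-a+90)%180-90
        print("jaw yaw now",a,"turn units (about tool z, down)",-e/5)
E
python3 - <<'E'
from h import *
ft=snap("top","t1"); fs=snap("side","s1")
crop=cv2.imread("pics/t1.png")[180:270,170:360]; cv2.imwrite("pics/t1c.png",cv2.resize(crop,None,fx=4,fy=4,interpolation=cv2.INTER_CUBIC))
crop=cv2.imread("pics/s1.png")[140:280,160:370]; cv2.imwrite("pics/s1c.png",cv2.resize(crop,None,fx=3.7,fy=3.7,interpolation=cv2.INTER_CUBIC))
hsv=cv2.cvtColor(ft["pixels"],cv2.COLOR_RGB2HSV)
# orange things
m=cv2.inRange(hsv,(5,110,60),(20,255,255)); n,l,s,c=cv2.connectedComponentsWithStats(m)
for i in range(1,n):
    if s[i][4]>15: print(s[i],c[i])
m=cv2.inRange(ft["pixels"][160:235,175:280],(175,175,175),(255,255,255))
cs,_=cv2.findContours(m,cv2.RETR_EXTERNAL,cv2.CHAIN_APPROX_NONE); cc=max(cs,key=cv2.contourArea)+np.array([175,160])
r=cv2.minAreaRect(cc);print(r); b=cv2.boxPoints(r);P=onplane(ft,b,.08);print(P, P.mean(0))
E
```

```text
[172  66  28   9 121] [186.85950413  69.51239669]
[209 190   7  17  71] [213.1971831  197.22535211]
[ 94 199  33  33 875] [109.86514286 214.91542857]
[315 227  30  28 388] [329.41494845 240.68814433]
((223.0, 220.5), (4.0, 1.0), -0.0)
[[ 0.48957835 -0.0209153   0.08      ]
 [ 0.49229513 -0.02079161  0.08      ]
 [ 0.49258939 -0.03163756  0.08      ]
 [ 0.48987259 -0.03175547  0.08      ]] [ 0.49108386 -0.02627498  0.08      ]
```

View pics/t1c.png

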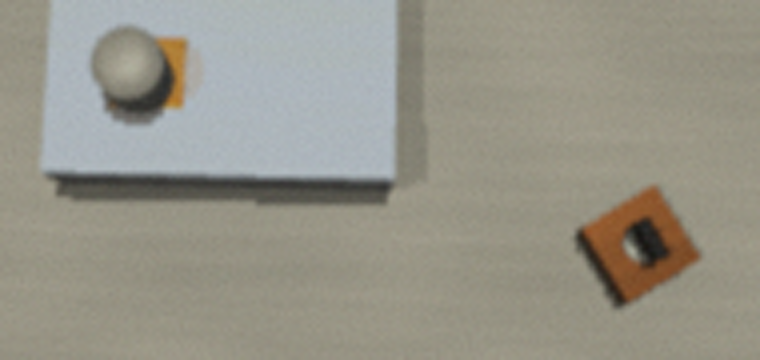

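View pics/s1c.png

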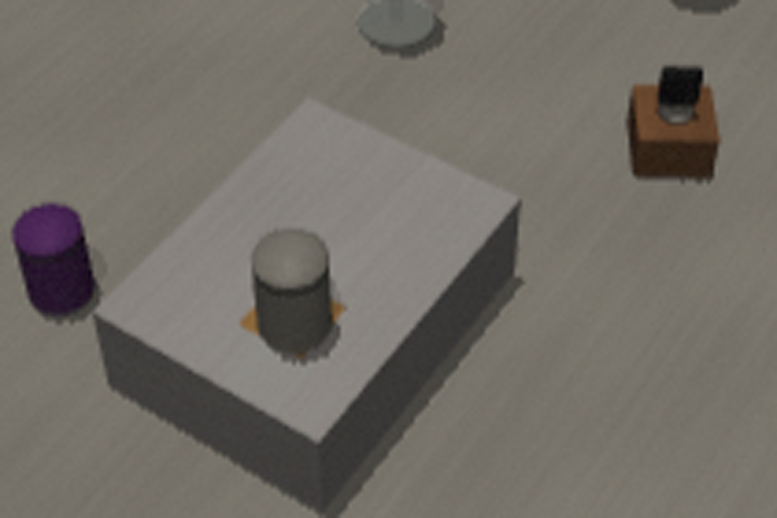

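```bash
python3 - <<'E'
from h import *
ft=grab_frame("top"); fs=grab_frame("side")
a=[202.2,196.]; b=[238.6,212.4]
print(onplane(ft,a,.143),onplane(fs,b,.138),tri([ft,fs],[a,b]))
# chest corners top (crop coords)
c=np.array([[44,172],[395,180]])/4+[170,180]; print(onplane(ft,c,.08))
c=np.array([[97,317],[320,440],[520,203],[308,98]])/3.7+[160,140]; P=onplane(fs,c,.08); print(P,P.mean(0))
e=P[3]-P[0]; 
for i in range(4):
  d=P[(i+1)%4]-P[i]; print(np.linalg.norm(d),np.degrees(np.arctan2(d[1],d[0])))
# coaster
print("coaster",onplane(ft,[109.87,214.9],.005), onplane(fs,[176,348],.005))
# block top face
c=np.array([[580,233],[655,187],[700,257],[624,306]])/4+[170,180]; P=onplane(ft,c,.04); print(P,P.mean(0))
for i in range(4):
  d=P[(i+1)%4]-P[i]; print(np.linalg.norm(d),np.degrees(np.arctan2(d[1],d[0])))
moves([0.5,0,0.3],90)
E
```

```text
[[0.5456178  0.02481986 0.143     ]] [[0.54656936 0.0269885  0.138     ]] [0.54709144 0.02589556 0.13643464]
[[ 0.4812097   0.0871853   0.08      ]
 [ 0.48224984 -0.15046514  0.08      ]]
[[ 0.65712184  0.09302419  0.08      ]
 [ 0.48250653  0.0887604   0.08      ]
 [ 0.48122908 -0.1453387   0.08      ]
 [ 0.66311295 -0.1482977   0.08      ]] [ 0.5709926  -0.02796295  0.08      ]
0.17466735658791133 -178.60121975096843
0.23410258848776422 -90.3126531068849
0.1819079414713411 -0.9320398520941702
0.24139624254203368 91.42214675575482
coaster [[0.50743175 0.31055987 0.005     ]] [[0.50695311 0.31300559 0.005     ]]
[[ 0.45330775 -0.28091513  0.04      ]
 [ 0.48673471 -0.33346149  0.04      ]
 [ 0.43904479 -0.36391033  0.04      ]
 [ 0.40414836 -0.31096713  0.04      ]] [ 0.4458089  -0.32231352  0.04      ]
0.062277458548825805 -57.537842152908794
0.05658144184184931 -147.44277178737192
0.06340933201460745 123.39005662661609
0.05761742745638332 31.438178168883642
tool shift units [ 7.846 -8.023 -1.423]
jaw yaw now -70.304528846978 turn units (about tool z, down) 3.9390942306043994
```

```bash
python3 -m creep '[[[0,0,-0.15],1],[[0,0,-0.15],1],[[0,0,-0.15],1],[[0,0,-0.15],0.94],[[0,0,0],0]]' 80 20; python3 - <<'E'
from h import *
moves([0.5465,0.0260,0.25],90)
print(get_obs()["tool_rot"])
E
```

```text
clock: 0.98
tool_pos: [0.2192, -0.6124, 0.2516]
tool_rot: [[1.0, 0.001, 0.0], [0.001, -1.0, -0.002], [0.0, 0.002, -1.0]]
ft_force: [-0.1, 1.0, -0.3]
gripper_width: 0.0798
tool shift units [  5.465 -10.635   0.011]
jaw yaw now -89.94530381359502 turn units (about tool z, down) 0.01093923728099071
[[ 9.99999444e-01  9.54627002e-04  4.47117007e-04]
 [ 9.55389672e-04 -9.99998084e-01 -1.70865391e-03]
 [ 4.45485023e-04  1.70908013e-03 -9.99998440e-01]]
```

```bash
python3 -m creep '[[[0.34,-0.66,0],0],[[0.34,-0.66,0],0],[[0.34,-0.66,0],0],[[0.34,-0.66,0],0],[[0.34,-0.66,0],0],[[0.34,-0.66,0],0],[[0.34,-0.66,0],0],[[0.34,-0.66,0],0],[[0.34,-0.66,0],0],[[0.34,-0.66,0],0],[[0.34,-0.66,0],0],[[0.34,-0.66,0],0],[[0.34,-0.66,0],0],[[0.34,-0.66,0],0],[[0.34,-0.66,0],0],[[0.34,-0.66,0],0],[[0,0,0],0]]'; python3 - <<'E'
from h import *
moves([0.5465,0.0260,0.25],90)
snap("wrist","w2");ft=snap("top","t2");
f=grab_frame("wrist"); print(proj(f,[[0.5465,0.026,0.155],[0.5465,.026,.08]],True))
E
```

```text
clock: 3.1
tool_pos: [0.5458, 0.0237, 0.2499]
tool_rot: [[1.0, 0.005, -0.001], [0.005, -1.0, 0.0], [-0.001, -0.0, -1.0]]
ft_force: [-0.2, 0.1, -0.3]
gripper_width: 0.0803
tool shift units [ 0.012 -0.037 -0.002]
jaw yaw now -89.70691887383944 turn units (about tool z, down) 0.05861622523211736
[[252.60171037 186.78757062]
 [253.7097744  169.33075846]]
```

View pics/w2.png

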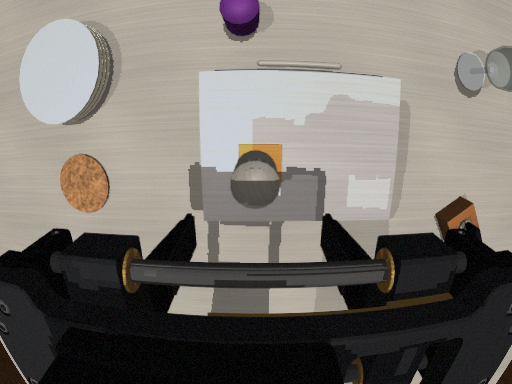

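```bash
python3 - <<'E'
from h import *
f=grab_frame("wrist"); g=f["pixels"]
c=cv2.imread("pics/w2.png")[130:230,190:330]; cv2.imwrite("pics/w2c.png",cv2.resize(c,None,fx=5,fy=5))
print(onplane(f,[[255,182],[255,180]],.145,True), onplane(f,[[239.5,145],[282,145],[282,170]],.08,True), onplane(f,[[86,183]],.005,True))
E
```

```text
[[0.54834466 0.02334244 0.145     ]
 [0.55032262 0.02333581 0.145     ]] [[ 0.57525491  0.04175146  0.08      ]
 [ 0.57526125 -0.00724151  0.08      ]
 [ 0.54566082 -0.0077195   0.08      ]] [[0.51070044 0.3010346  0.005     ]]
```

View pics/w2c.png

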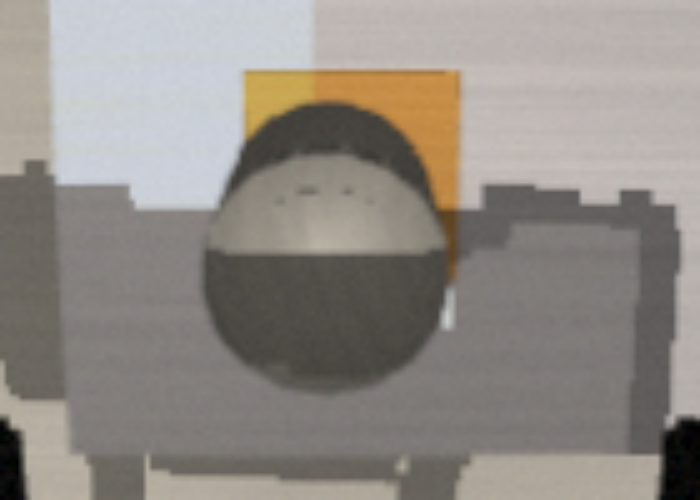

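```bash
python3 -m creep '[[[0.01,-0.01,0.4],0],[[0,0,0.5],0],[[0,0,0.5],0],[[0,0,0.5],0],[[0,0,0.4],0],[[0,0,0.22],0],[[0,0,0],0]]' 80 20; python3 -m creep '[[[0,0,0],0],[[0,0,0],0],[[0,0,0],0],[[0,0,0],0],[[0,0,0],0]]' 40 25
```

```text
clock: 4.18
tool_pos: [0.5453, 0.0216, 0.0987]
tool_rot: [[1.0, -0.001, -0.002], [-0.001, -1.0, 0.0], [-0.002, -0.0, -1.0]]
ft_force: [-0.6, 0.1, 0.6]
gripper_width: 0.0804
clock: 4.8
tool_pos: [0.5467, 0.0229, 0.1004]
tool_rot: [[1.0, -0.0, 0.001], [-0.0, -1.0, 0.001], [0.001, -0.001, -1.0]]
ft_force: [-0.4, 3.8, 5.4]
gripper_width: 0.0478
```

```bash
python3 -m creep '[[[0,0,-0.2],0],[[0,0,-0.4],0],[[0,0,-0.4],0],[[0,-0.2,-0.2],0],[[-0.1,-0.6,0],0],[[-0.1,-0.7,0],0],[[-0.1,-0.7,0],0],[[-0.1,-0.7,0],0],[[-0.1,-0.7,0],0],[[-0.1,-0.7,0],0],[[-0.05,-0.5,0],0],[[0,0,0],0],[[0,0,0],0]]'; python3 - <<'E'
from h import *
f=snap("wrist","w3");s=snap("side","s3");t=snap("top","t3")
moves([0.507,0.3115,0.04],90)
E
```

```text
clock: 6.42
tool_pos: [0.5066, 0.3099, 0.1707]
tool_rot: [[1.0, 0.0, -0.001], [0.0, -1.0, -0.001], [-0.001, 0.001, -1.0]]
ft_force: [0.0, -0.5, -2.4]
gripper_width: 0.0477
tool shift units [-2.000e-03 -3.700e-02  2.187e+00]
jaw yaw now -90.07029879600131 turn units (about tool z, down) -0.014059759200267762
```

View pics/w3.png

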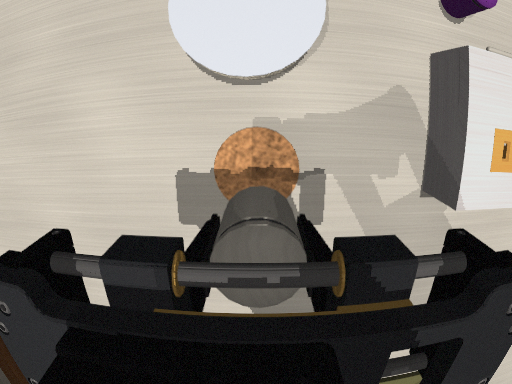

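View pics/s3.png

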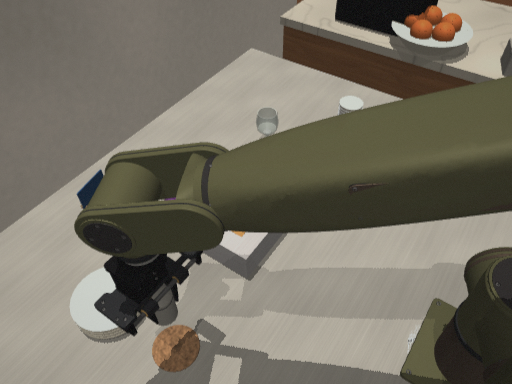

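View pics/t3.png

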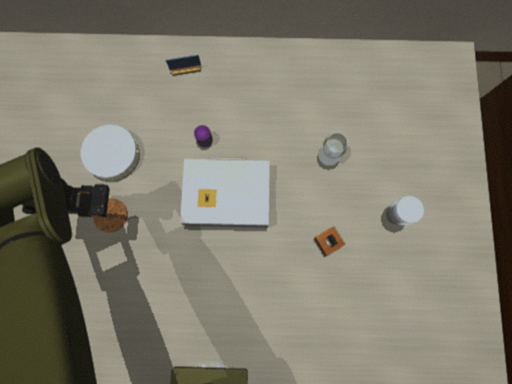

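```bash
python3 - <<'E'
from h import *
f=grab_frame("wrist"); print(onplane(f,[[256.5,169],[256,127]],.005,True))
E
python3 -m creep '[[[0,-0.03,0.3],0],[[0,0,0.5],0],[[0,0,0.5],0],[[0,0,0.4],0],[[0,0,0.3],0],[[0,0,0.2],0],[[0,0,0.1],0],[[0,0,0.06],0],[[0,0,0],0]]'
```

```text
[[0.50987958 0.31037769 0.005     ]
 [0.55847198 0.31078404 0.005     ]]
clock: 7.75
tool_pos: [0.5074, 0.3122, 0.0303]
tool_rot: [[1.0, -0.0, 0.001], [-0.0, -1.0, 0.0], [0.001, -0.0, -1.0]]
ft_force: [-0.3, -0.5, -2.7]
gripper_width: 0.048
```

```bash
python3 -m creep '[[[0,0,0.05],0],[[0,0,0.04],0],[[0,0,0],0],[[0,0,0],0]]'
```

```text
clock: 8.25
tool_pos: [0.5074, 0.3122, 0.0254]
tool_rot: [[1.0, -0.0, 0.001], [-0.0, -1.0, 0.0], [0.001, -0.0, -1.0]]
ft_force: [-3.8, -1.3, 4.2]
gripper_width: 0.0474
```

```bash
python3 -m creep '[[[0,0,0],0],[[0,0,0],0],[[0,0,0],0],[[0,0,-0.2],0],[[0,0,-0.4],0],[[0,0,-0.6],0],[[0,0,-0.7],0],[[0,0,-0.7],0],[[0,0,-0.7],0],[[0,0,0],0]]' 80; python3 - <<'E'
from h import *
f=snap("wrist","w4");s=snap("side","s4")
moves([0.446,-0.322,0.25],90)
E
```

```text
clock: 9.5
tool_pos: [0.5095, 0.3132, 0.2287]
tool_rot: [[1.0, 0.0, 0.009], [-0.0, -1.0, 0.005], [0.009, -0.005, -1.0]]
ft_force: [-1.2, -0.5, -1.0]
gripper_width: 0.08
tool shift units [-1.019 10.568 -0.454]
jaw yaw now -90.00103924864749 turn units (about tool z, down) -0.0002078497294974113
```

View pics/w4.png

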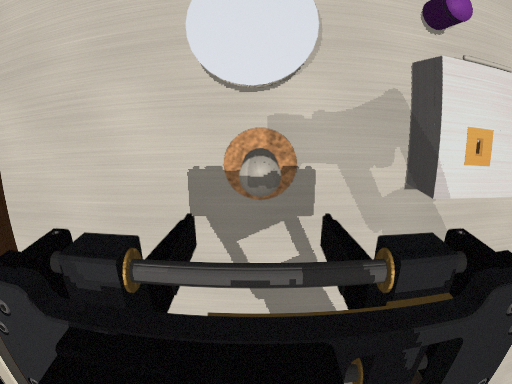

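```bash
python3 -m creep '[[[0.05,0.3,-0.05],0],[[0.1,0.6,-0.05],0],[[0.1,0.8,-0.05],0],[[0.1,0.8,-0.05],0],[[0.1,0.8,0],0],[[0.1,0.8,0],0],[[0.1,0.6,0],0],[[0,0.22,0],0],[[0,0,0],0],[[0,0,0],0]]' 80; python3 - <<'E'
from h import *
f=snap("wrist","w5");t=snap("top","t5");s=snap("side","s5")
c=cv2.imread("pics/w5.png")[110:230,180:340]; cv2.imwrite("pics/w5c.png",cv2.resize(c,None,fx=5,fy=5,interpolation=cv2.INTER_CUBIC))
print(get_obs()["tool_pos"],proj(f,[0.55,0.018,.08],True))
E
```

```text
clock: 10.85
tool_pos: [0.5457, 0.0176, 0.234]
tool_rot: [[1.0, 0.001, -0.001], [0.001, -1.0, 0.0], [-0.001, -0.0, -1.0]]
ft_force: [0.1, -0.7, 0.4]
gripper_width: 0.0803
[0.54594771 0.01782863 0.23442263] [[257.16585276 169.94470582]]
```

View pics/w5c.png

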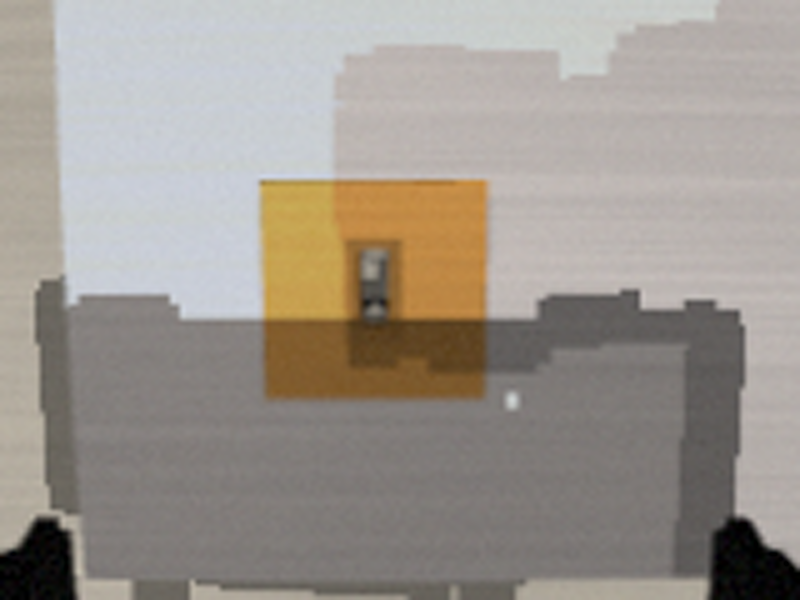

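```bash
python3 - <<'E'
from h import *
f=grab_frame("wrist");t=grab_frame("top");s=grab_frame("side")
c=np.array([[261,181],[488,181],[485,398],[267,398],[374,284]])/5+[180,110]-0.4; P=onplane(f,c,.08,True); print(P[:,:2],P[:4].mean(0))
for i in range(4):
  d=P[(i+1)%4]-P[i]; print(np.linalg.norm(d),np.degrees(np.arctan2(d[1],d[0])))
for n,g in (("top",t),("side",s),("wrist",f)):
  h=cv2.cvtColor(g["pixels"],cv2.COLOR_RGB2HSV); m=cv2.inRange(h,(8,110,40),(30,255,255))
  m=cv2.morphologyEx(m,cv2.MORPH_CLOSE,np.ones((13,13) if n=="wrist" else (5,5),np.uint8))
  k,l,st,ce=cv2.connectedComponentsWithStats(m)
  for i in range(1,k):
    if st[i][4]>40: print(n,st[i],ce[i],onplane(g,ce[i],.08,n=="wrist"))
E
```

```text
[[ 0.57757224  0.04613509]
 [ 0.57754459 -0.00381593]
 [ 0.52786913 -0.00389554]
 [ 0.52783702  0.04574687]
 [ 0.5543036   0.02129258]] [0.55270575 0.02104262 0.08      ]
0.049951025602391 -90.03172265874166
0.049675515789605 -179.9081789026406
0.04964241406825932 90.03706287047905
0.04973673544111625 0.44723038083765276
top [476  52  36   9 322] [493.60869565  55.97826087] [[ 1.00086129 -0.80553489  0.08      ]]
top [172  66  28   9 139] [185.5971223   69.82733813] [[0.93339541 0.10382275 0.08      ]]
top [ 481   77   31  246 4448] [500.47009892 176.82486511] [[ 0.63294381 -0.78815355  0.08      ]]
top [178 156  19  14  61] [188.14754098 164.03278689] [[0.64667984 0.07821335 0.08      ]]
top [188 193  10  21  86] [192.20930233 201.62790698] [[0.54060754 0.06037661 0.08      ]]
top [206 195  10  12 100] [210.9  200.98] [[0.54378135 0.00925826 0.08      ]]
top [ 94 199  29  33 402] [110.64179104 216.33084577] [[0.49415612 0.27992916 0.08      ]]
top [   79   206   117   178 10643] [143.69228601 304.34078737] [[0.26724061 0.17001457 0.08      ]]
top [315 227  30  28 412] [329.14563107 
[... 690 characters left out ...]
791 0.02107075 0.08      ]]
wrist [  53  157   49   59 1377] [ 81.28177197 183.59114016] [[0.53489515 0.24438258 0.08      ]]
wrist [438 199  44  40 953] [459.91605456 217.08919203] [[ 0.48683948 -0.26567996  0.08      ]]
wrist [122 248  20  45 462] [129.48051948 269.81168831] [[0.41298733 0.19251502 0.08      ]]
wrist [ 208  248  245   69 1571] [364.33545512 295.72374284] [[ 0.37197961 -0.13205783  0.08      ]]
wrist [  0 352  22  32 353] [  6.7223796  372.60339943] [[0.01554556 0.68751035 0.08      ]]
wrist [351 358  12  26 154] [358.59090909 370.74675325] [[ 0.19957814 -0.15727267  0.08      ]]
wrist [500 366  12  18 113] [507.42477876 377.31858407] [[-0.00646679 -0.66079905  0.08      ]]
```

View pics/s5.png

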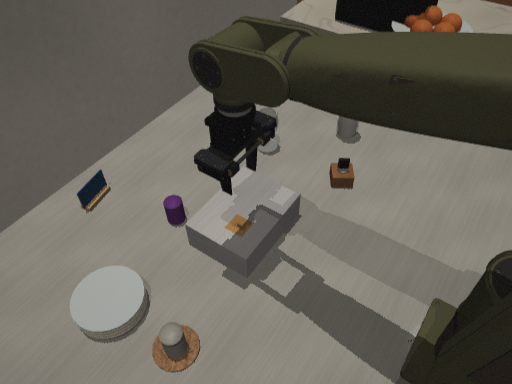

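```bash
python3 -m creep '[[[-0.1,0.3,-0.1],0],[[-0.2,0.6,-0.1],0],[[-0.2,0.75,0],0],[[-0.2,0.75,0],0],[[-0.2,0.75,0],0],[[-0.2,0.75,0],0],[[-0.2,0.75,0],0],[[-0.2,0.7,0],0],[[-0.17,0.37,0],0],[[0,0,0],0],[[0,0,0],0]]' 80; python3 - <<'E'
from h import *
f=snap("wrist","w6");t=snap("top","t6");s=snap("side","s6")
c=cv2.imread("pics/w6.png")[110:230,180:340]; cv2.imwrite("pics/w6c.png",cv2.resize(c,None,fx=5,fy=5,interpolation=cv2.INTER_CUBIC))
c=cv2.imread("pics/s6.png")[140:200,310:390]; cv2.imwrite("pics/s6c.png",cv2.resize(c,None,fx=8,fy=8,interpolation=cv2.INTER_CUBIC))
print(get_obs()["tool_pos"],proj(f,[0.446,-0.322,.04],True))
E
```

```text
clock: 12.52
tool_pos: [0.4456, -0.3263, 0.2468]
tool_rot: [[1.0, -0.0, 0.0], [-0.0, -1.0, 0.0], [0.0, -0.0, -1.0]]
ft_force: [-0.5, 0.4, -0.0]
gripper_width: 0.0799
[ 0.44613634 -0.32563268  0.24662272] [[254.23250006 164.23903291]]
```

View pics/w6.png

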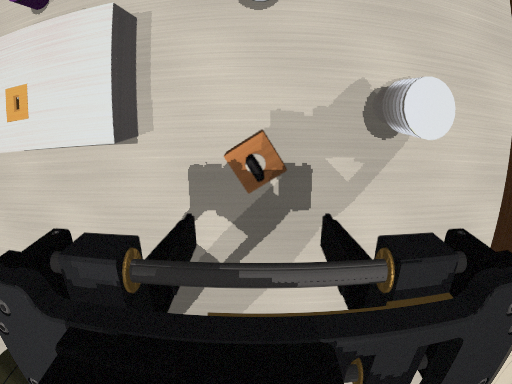

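View pics/w6c.png

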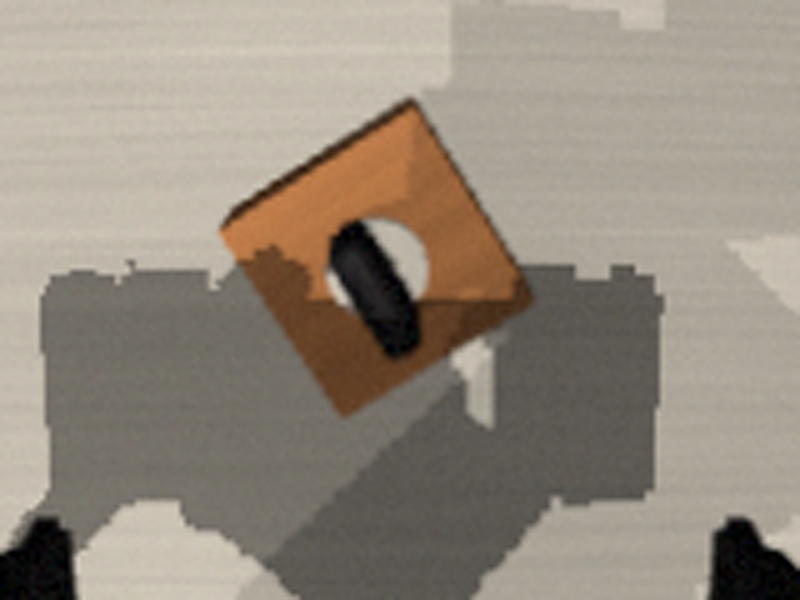

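View pics/s6c.png

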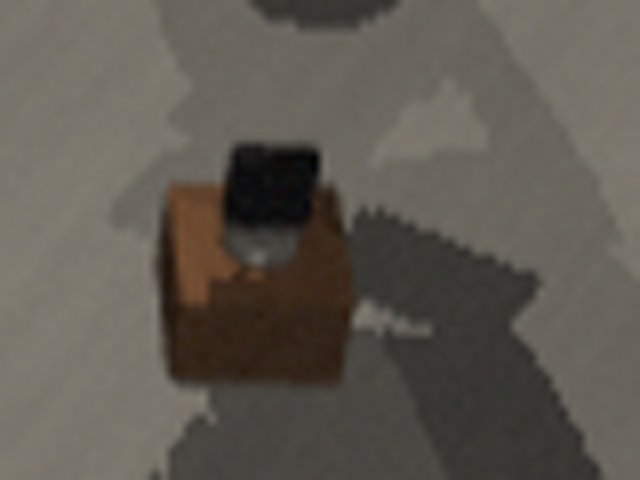

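```bash
python3 - <<'E'
from h import *
f=grab_frame("wrist")
c=f["pixels"][140:195,220:290,::-1]; c=cv2.resize(c,None,fx=10,fy=10,interpolation=cv2.INTER_CUBIC)
c=np.clip(c.astype(float)*2.2,0,255).astype(np.uint8); cv2.imwrite("pics/w6d.png",c)
E
```

```text
(no output)
```

View pics/w6d.png

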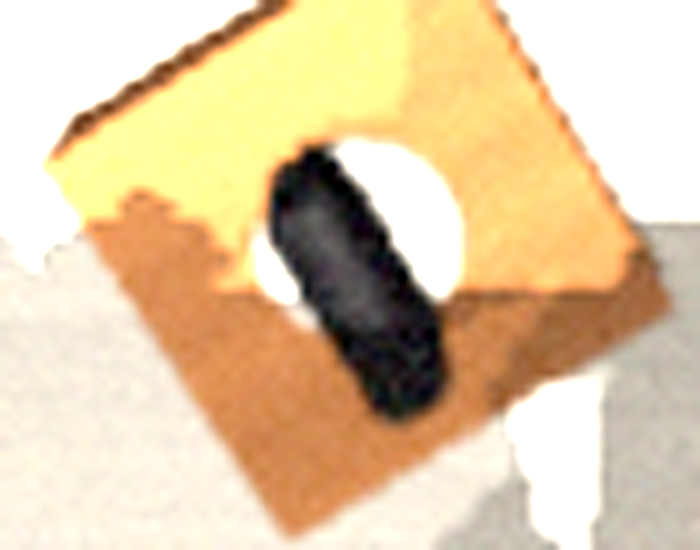

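```bash
python3 - <<'E'
from h import *
f=grab_frame("wrist")
g=lambda p:np.array(p,float)/10+[220,140]-.45
def ang(P): d=P[1]-P[0]; return np.degrees(np.arctan2(d[1],d[0]))%180
L=onplane(f,g([[50,160],[290,535]]),.04,True);R=onplane(f,g([[490,0],[665,305]]),.04,True);T=onplane(f,g([[290,535],[668,308]]),.04,True)
print(ang(L),ang(R),ang(T)-90)
print(ang(onplane(f,g([[335,150],[440,300]]),.05,True)),ang(onplane(f,g([[270,220],[375,410]]),.084,True)))
print("collar",onplane(f,g([[358,240]]),.044,True)); 
C=onplane(f,g([[270,220],[375,410],[440,385],[335,160]]),.084,True);print(C,C.mean(0))
s=grab_frame("side"); q=np.array([[275,150],[268,215],[260,255]])/8+[310,140]-.45
print(onplane(s,q[:1],.084),onplane(s,q[1:2],.055))
t=cv2.imread("pics/t1.png")
E
```

```text
31.2390587813901 30.16585028889847 31.98520966235253
34.48815260010775 28.10735866734541
collar [[ 0.4482292  -0.32284425  0.044     ]]
[[ 0.45851948 -0.31319383  0.084     ]
 [ 0.43616166 -0.32513549  0.084     ]
 [ 0.43914305 -0.33263356  0.084     ]
 [ 0.46544433 -0.3206187   0.084     ]] [ 0.44981713 -0.32289539  0.084     ]
[[ 0.45029785 -0.32451464  0.084     ]] [[ 0.44820865 -0.32359933  0.055     ]]
```

```bash
python3 -m creep '[[[0,0,0.3],-1],[[0,0,0.3],-1],[[0,0,0.3],-1],[[0,0,0.2],-1],[[0,0,0.1],-1],[[0,0,0],-1],[[0,0,0],-0.2],[[0,0,0],0]]' 45; python3 - <<'E'
from h import *
moves([0.449,-0.323,0.05],-59); print(get_obs()["joint_pos"])
f=snap("wrist","w7")
c=f["pixels"][130:240,190:330,::-1]; cv2.imwrite("pics/w7c.png",np.clip(cv2.resize(c,None,fx=5,fy=5,interpolation=cv2.INTER_CUBIC).astype(float)*1.8,0,255).astype(np.uint8))
E
```

```text
clock: 13.82
tool_pos: [0.4461, -0.3262, 0.1746]
tool_rot: [[0.857, 0.514, 0.0], [0.514, -0.857, -0.0], [0.0, 0.0, -1.0]]
ft_force: [0.5, -0.2, 0.2]
gripper_width: 0.0451
tool shift units [ 0.069 -0.022  2.077]
jaw yaw now -59.03644992863899 turn units (about tool z, down) -0.0072899857277974435
[-7.28606570e-01 -6.27435827e-02  1.90960292e+00  1.93944715e-05
  1.29444616e+00  3.01768558e-01]
```

View pics/w7c.png

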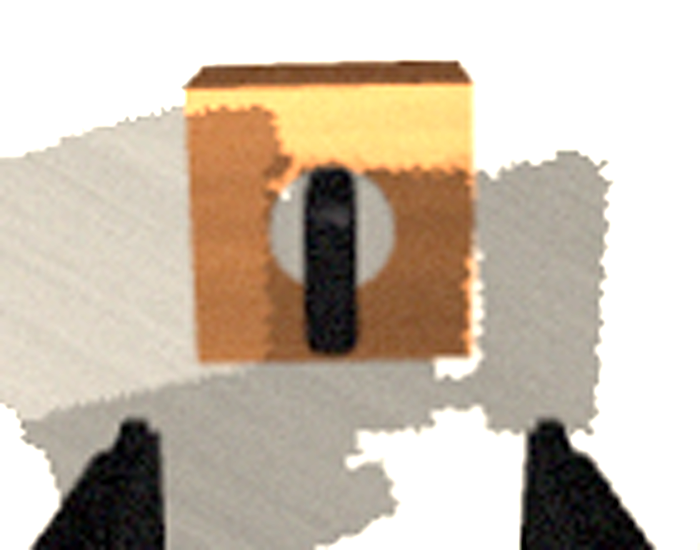

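```bash
python3 -m creep '[[[0.06,-0.02,0.4],0],[[0,0,0.4],0],[[0,0,0.4],0],[[0,0,0.4],0],[[0,0,0.3],0],[[0,0,0.17],0],[[0,0,0],0],[[0,0,0],0]]' 45; python3 - <<'E'
from h import *
moves([0.449,-0.323,0.05],-59)
f=snap("wrist","w8")
E
python3 -m creep '[[[0,0,0],0],[[0,0,0],0],[[0,0,0],0],[[0,0,0],0],[[0,0,0],0],[[0,0,0],0]]' 4 40;
```

```text
clock: 14.88
tool_pos: [0.4489, -0.324, 0.0512]
tool_rot: [[0.857, 0.515, 0.001], [0.515, -0.857, -0.001], [0.0, 0.002, -1.0]]
ft_force: [-0.6, 0.5, 0.0]
gripper_width: 0.045
tool shift units [ 0.01  -0.014  0.021]
jaw yaw now -59.00717968085593 turn units (about tool z, down) -0.0014359361711854036
clock: 15.68
tool_pos: [0.4483, -0.3235, 0.0503]
tool_rot: [[0.857, 0.515, -0.0], [0.515, -0.857, 0.0], [0.0, -0.0, -1.0]]
ft_force: [0.8, 0.5, 0.8]
gripper_width: 0.0098
```

View pics/w8.png

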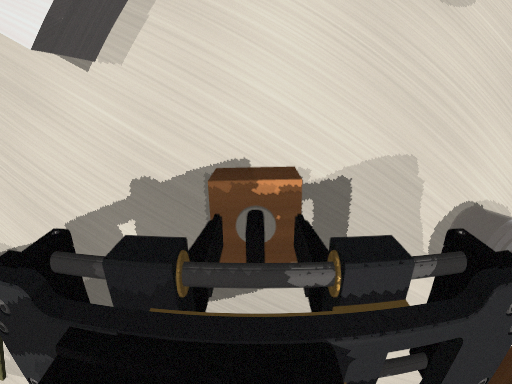

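```bash
python3 -m creep '[[[0,0,-0.1],0],[[0,0,-0.3],0],[[0,0,-0.4],0],[[0,0,-0.5],0],[[0,0,-0.5],0],[[0,0,-0.4],-0.3],[[0,0,-0.2],-0.7],[[0,0,0],-1],[[0,0,0],-1],[[0,0,0],-1],[[0,0,0],-1],[[0,0,0],-1],[[0,0,0],-1],[[0,0,0],-1],[[0,0,0],-1],[[0,0,0],-1],[[0,0,0],-1],[[0,0,0],-1],[[0,0,0],-1],[[0,0,0],-1]]';python3 -m creep '[[[0,0,0],-1],[[0,0,0],-1],[[0,0,0],-1],[[0,0,0],-1],[[0,0,0],-1],[[0,0,0],-1],[[0,0,0],-1],[[0,0,0],-1],[[0,0,0],-1],[[0,0,0],-1],[[0,0,0],-1],[[0,0,0],-1],[[0,0,0],-1],[[0,0,0],-1],[[0,0,0],-1],[[0,0,0],-0.7],[[0,0,0],-0.1],[[0,0,0],0]]'; python3 - <<'E'
from h import *
moves([0.553,0.021,0.19],90);print(get_obs()["joint_pos"])
f=snap("wrist","w9"); s=snap("side","s9"); t=snap("top","t9")
E
```

```text
clock: 18.18
tool_pos: [0.4486, -0.3236, 0.1958]
tool_rot: [[-0.194, 0.981, 0.001], [0.981, 0.194, -0.001], [-0.001, 0.001, -1.0]]
ft_force: [0.8, -0.5, 0.7]
gripper_width: 0.0098
clock: 20.42
tool_pos: [0.4485, -0.3236, 0.195]
tool_rot: [[-1.0, 0.001, 0.001], [0.001, 1.0, -0.001], [-0.001, -0.001, -1.0]]
ft_force: [-0.4, 0.2, -0.5]
gripper_width: 0.0098
tool shift units [-1.738  5.744  0.082]
jaw yaw now 89.9547553812977 turn units (about tool z, down) -0.009048923740459713
[-7.22126073e-01 -7.80854208e-02  1.88906341e+00  1.93576016e-05
  1.32964531e+00 -2.29213758e+00]
```

View pics/w9.png

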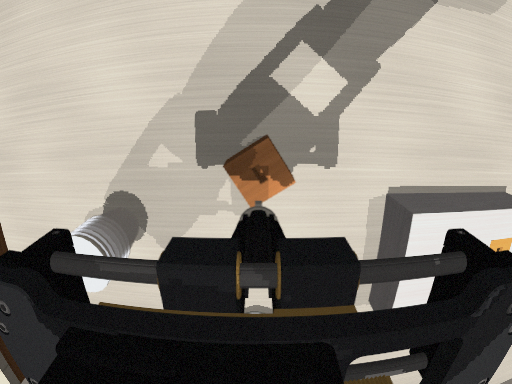

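View pics/s9.png

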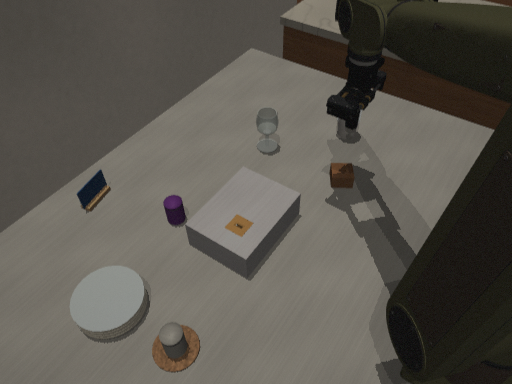

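```bash
python3 -m creep '[[[-0.1,0.3,0],0],[[-0.18,0.6,0],0],[[-0.21,0.7,0],0],[[-0.21,0.7,0],0],[[-0.21,0.7,0],0],[[-0.21,0.7,0],0],[[-0.21,0.7,0],0],[[-0.21,0.7,0],0],[[-0.13,0.44,0],0],[[-0.07,0.2,0],0],[[0,0,0],0],[[0,0,0],0],[[0,0,0],0]]'; python3 - <<'E'
from h import *
moves([0.553,0.021,0.14],90);print(get_obs()["joint_pos"])
f=snap("wrist","w10"); s=snap("side","s10"); t=snap("top","t10")
p=proj(s,[[.553,.021,.155]])[0];print(p, proj(f,[[.553,.021,.08]],True),proj(f,get_obs()["tool_pos"][None]-[[0,0,.01]],True))
c=s["pixels"][140:260,180:300,::-1]; cv2.imwrite("pics/s10c.png",np.clip(cv2.resize(c,None,fx=5,fy=5,interpolation=cv2.INTER_CUBIC).astype(float)*1.8,0,255).astype(np.uint8))
c=f["pixels"][130:250,190:330,::-1]; cv2.imwrite("pics/w10c.png",np.clip(cv2.resize(c,None,fx=5,fy=5,interpolation=cv2.INTER_CUBIC).astype(float)*1.8,0,255).astype(np.uint8))
E
```

```text
clock: 22.2
tool_pos: [0.5526, 0.02, 0.1943]
tool_rot: [[-1.0, 0.001, -0.0], [0.001, 1.0, -0.0], [0.0, -0.0, -1.0]]
ft_force: [1.1, -0.8, -0.1]
gripper_width: 0.0099
tool shift units [-0.007  0.016  0.904]
jaw yaw now 89.91985614498385 turn units (about tool z, down) -0.016028771003229282
[-6.07743217e-02 -7.69781470e-02  1.88933353e+00 -1.54135187e-04
  1.32930639e+00 -1.63013500e+00]
[237.53645191 204.67248863] [[259.81418819 184.50800232]] [[259.59953051 225.90970324]]
```

View pics/w10c.png

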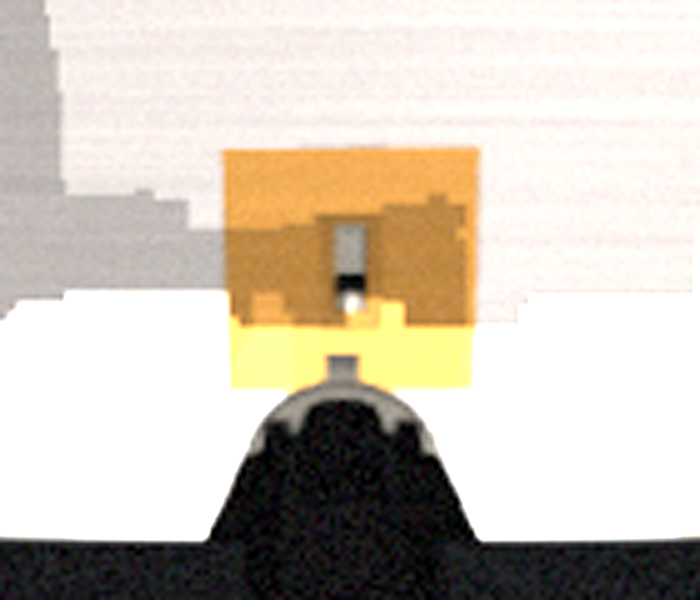

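View pics/s10c.png

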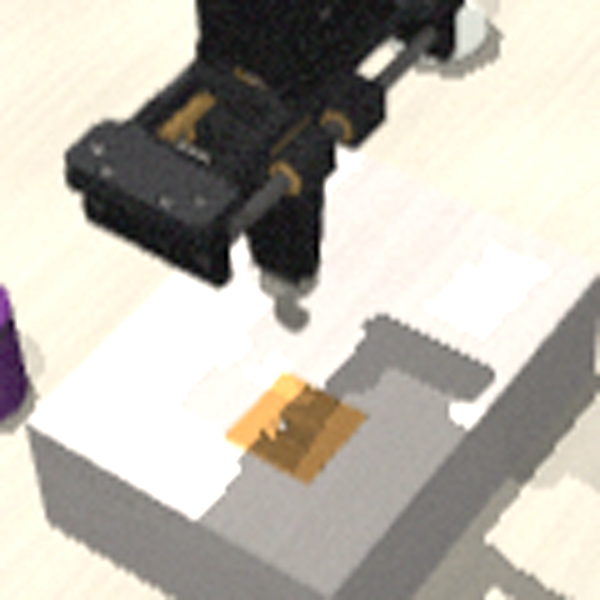

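```bash
python3 - <<'E'
from h import *
f=grab_frame("wrist"); T=get_obs()["tool_pos"]; print(T)
g=lambda p:np.array(p,float)/5+[190,130]-.4
P=onplane(f,g([[222,150],[479,150],[471,387],[232,387],[350,262],[333,240],[367,240]]),.08,True);print(P[:,:2],P[:4].mean(0)[:2])
print("bit",onplane(f,g([[343,357],[328,357],[358,357]]),T[2]-.038,True))
print("collar sides",onplane(f,g([[250,440],[435,440]]),T[2]-.008,True).mean(0),"collar top front",onplane(f,g([[345,382]]),T[2]-.008,True))
O=T-[0,0,.01]
print((proj(f,[O+[-.008,0,-.026],O+[-.004,0,-.032],O+[-.008,0,-.018],O+[-.013,0,.004],O+[-.013,0,0]],True)-[190,130]+.4)*5)
s=grab_frame("side")
print("side expected tip/origin",(proj(s,[O+[0,0,-.032],O,O+[0,0,-.025]])-[180,140]+.4)*5,(proj(s,[[.553,.021,.08]])-[180,140]+.4)*5)
E
```

```text
[0.55269959 0.0203727  0.19428524]
[[ 0.52791465 -0.00384919]
 [ 0.52800821  0.04619543]
 [ 0.57687889  0.04564487]
 [ 0.57675572 -0.00296223]
 [ 0.55054385  0.02104221]
 [ 0.54605128  0.01769597]
 [ 0.54606543  0.0243965 ]] [0.55238937 0.02125722]
bit [[0.54485309 0.01962084 0.15628524]
 [0.54484848 0.01740823 0.15628524]
 [0.54485844 0.02183349 0.15628524]]
collar sides [0.54612858 0.01953547 0.18628524] collar top front [[0.53817681 0.01986947 0.18628524]]
[[348.14936853 360.32733068]
 [348.01907738 372.76069065]
 [348.37172063 378.40930306]
 [349.04409155 398.65867134]
 [348.90476484 387.98006296]]
side expected tip/origin [[291.31923311 328.69382354]
 [287.93321341 281.43784642]
 [290.59258455 318.55256891]] [[297.11567653 428.05747391]]
```

```bash
python3 -m creep '[[[-0.008,0.025,0.2],0],[[0,0,0.3],0],[[0,0,0.3],0],[[0,0,0.2],0],[[0,0,0.1],0],[[0,0,0],0],[[0,0,0],0]]'; python3 - <<'E'
from h import *
f=snap("wrist","w11"); s=snap("side","s11"); T=get_obs()["tool_pos"]; print(T)
c=s["pixels"][140:260,180:300,::-1]; cv2.imwrite("pics/s11c.png",np.clip(cv2.resize(c,None,fx=5,fy=5,interpolation=cv2.INTER_CUBIC).astype(float)*1.8,0,255).astype(np.uint8))
c=f["pixels"][130:250,190:330,::-1]; cv2.imwrite("pics/w11c.png",np.clip(cv2.resize(c,None,fx=5,fy=5,interpolation=cv2.INTER_CUBIC).astype(float)*1.8,0,255).astype(np.uint8))
E
```

```text
clock: 23.32
tool_pos: [0.5538, 0.0224, 0.129]
tool_rot: [[-1.0, 0.0, 0.001], [0.0, 1.0, -0.0], [-0.001, -0.0, -1.0]]
ft_force: [0.3, -1.3, -0.7]
gripper_width: 0.0102
[0.55378538 0.02238892 0.12912347]
```

View pics/w11c.png

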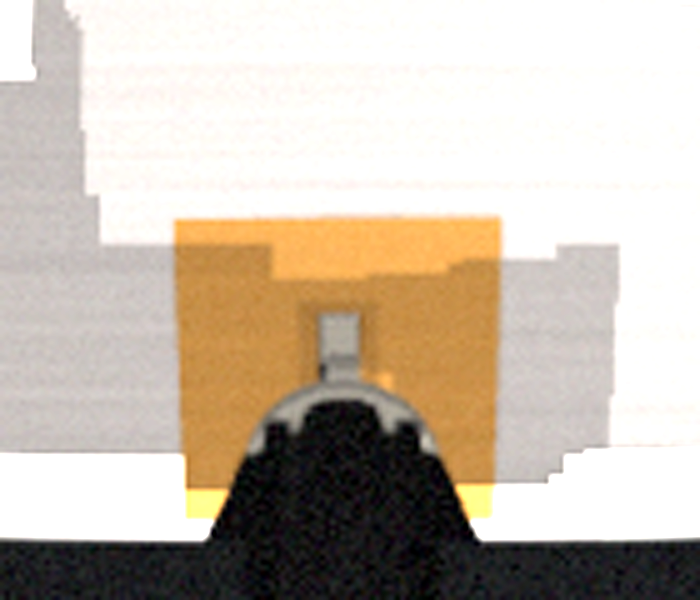

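View pics/s11c.png

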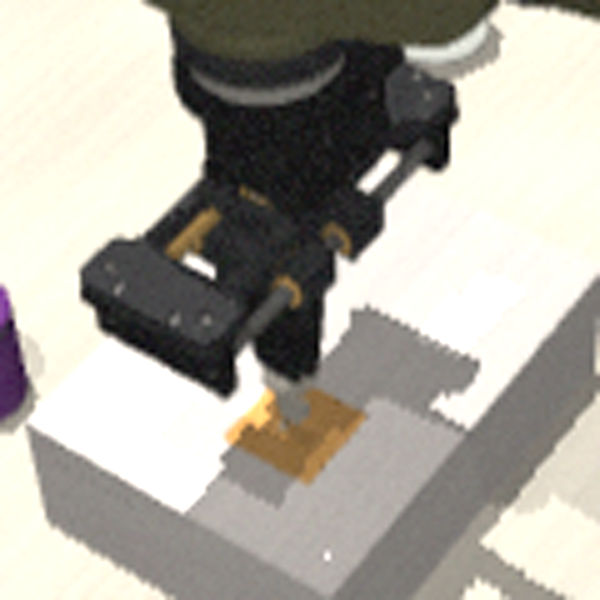

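```bash
python3 - <<'E'
from h import *
f=grab_frame("wrist"); T=get_obs()["tool_pos"]; print(T)
g=lambda p:np.array(p,float)/5+[190,130]-.4
P=onplane(f,g([[174,218],[500,218],[491,517],[187,517],[339,313],[300,310],[378,310]]),.08,True);print(P[:,:2],P[:4].mean(0)[:2])
print("bit",onplane(f,g([[330,358],[360,358]]),T[2]-.038,True))
O=T-[0,0,.01]
print((proj(f,[O+[-.008,0,-.026],O+[-.013,0,.004],O+[-.013,0,0]],True)-[190,130]+.4)*5)
E
```

```text
[0.55373313 0.02241527 0.1290679 ]
[[ 0.527516   -0.00392576]
 [ 0.5275765   0.04559363]
 [ 0.57724227  0.04570497]
 [ 0.57719907 -0.00359848]
 [ 0.54260466  0.02112077]
 [ 0.54211656  0.01511879]
 [ 0.54212964  0.02712374]] [0.55238346 0.02094359]
bit [[0.54618811 0.01980845 0.0910679 ]
 [0.54619332 0.02423543 0.0910679 ]]
[[347.71486436 359.3960094 ]
 [348.57444312 397.93179429]
 [348.44568757 387.22386295]]
```

```bash
python3 -m creep '[[[0.01,-0.013,0],0],[[0,0,0.05],0],[[0,0,0.05],0],[[0,0,0.05],0],[[0,0,0],0],[[0,0,0],0]]'; python3 -m creep '[[[0,0,0.04],0],[[0,0,0],0]]'
```

```text
clock: 24.22
tool_pos: [0.5527, 0.0216, 0.1193]
tool_rot: [[-1.0, 0.0, -0.0], [0.0, 1.0, 0.0], [0.0, 0.0, -1.0]]
ft_force: [0.0, 0.7, -0.2]
gripper_width: 0.0099
clock: 24.48
tool_pos: [0.5525, 0.0217, 0.1166]
tool_rot: [[-1.0, 0.0, -0.0], [0.0, 1.0, 0.0], [0.0, 0.0, -1.0]]
ft_force: [-1.0, -0.6, -0.6]
gripper_width: 0.0099
```

```bash
python3 -m creep '[[[0.02,0,0.02],0],[[-0.04,0,0.02],0],[[0.04,0,0.02],0],[[-0.04,0,0.02],0],[[0.04,0,0.02],0],[[-0.02,0,0],0]]'; python3 -c "
from h import *
print(get_obs())"
```

```text
clock: 25.22
tool_pos: [0.5526, 0.0216, 0.1116]
tool_rot: [[-1.0, -0.0, -0.0], [-0.0, 1.0, -0.0], [0.0, -0.0, -1.0]]
ft_force: [-3.4, 0.3, 6.2]
gripper_width: 0.0097
{'clock': 25.225, 'joint_pos': array([-5.79251790e-02, -1.52441539e-03,  1.96142044e+00, -1.28219893e-04,
        1.18207590e+00, -1.62871848e+00]), 'dq': array([ 0.00170393,  0.02292946, -0.01922533, -0.0017385 ,  0.0245949 ,
        0.00151068]), 'effort': array([-3.06791067e-02, -3.04844284e+01, -3.16909111e+01,  4.02125262e-02,
       -9.98295955e-01,  8.52183566e-04]), 'tool_pos': array([0.55256418, 0.0216121 , 0.11161996]), 'tool_rot': array([[-9.99999925e-01, -4.56159034e-05, -3.85508538e-04],
       [-4.55787059e-05,  9.99999994e-01, -9.64976996e-05],
       [ 3.85512937e-04, -9.64801213e-05, -9.99999921e-01]]), 'ft_force': array([-3.38380491,  0.28411363,  6.23205768]), 'wrist_torque': array([ 0.0657418 ,  0.60985943, -0.01139308]), 'gripper_width': 0.009719496561888627}
```

```bash
python3 -m creep '[[[0.02,0,0.02],0],[[-0.04,0,0.02],0],[[0.04,0,0.02],0],[[-0.04,0,0.02],0],[[0.04,0,0.01],0],[[-0.04,0,0.01],0],[[0.02,0,0],0]]' - 50
```

```text
clock: 26.1
tool_pos: [0.5537, 0.0216, 0.1062]
tool_rot: [[-1.0, 0.0, 0.002], [0.0, 1.0, -0.0], [-0.002, -0.0, -1.0]]
ft_force: [2.0, 0.1, 4.7]
gripper_width: 0.0096
```

```bash
python3 -m creep '[[[0.02,0,0.02],0],[[-0.04,0,0.02],0],[[0.04,0,0.02],0],[[-0.04,0,0.02],0],[[0.04,0,0.02],0],[[-0.04,0,0.02],0],[[0.02,0,0],0]]'
```

```text
clock: 26.98
tool_pos: [0.5542, 0.0216, 0.0976]
tool_rot: [[-1.0, 0.0, 0.005], [0.0, 1.0, -0.0], [-0.005, -0.0, -1.0]]
ft_force: [10.3, -0.7, -3.3]
gripper_width: 0.0099
```

```bash
python3 -m creep '[[[0.015,0,0.02],0],[[-0.03,0,0.02],0],[[0.03,0,0.02],0],[[-0.015,0,0.02],0],[[0,0,0],0]]'
```

```text
clock: 27.6
tool_pos: [0.5524, 0.0217, 0.0925]
tool_rot: [[-1.0, 0.0, -0.0], [0.0, 1.0, 0.0], [0.0, 0.0, -1.0]]
ft_force: [3.7, 0.4, 0.3]
gripper_width: 0.0095
```

```bash
python3 -m creep '[[[0,0,0.02],0],[[0,0,0.02],0],[[0,0,0.015],0],[[0,0,0.015],0],[[0,0,0],0]]'; python3 - <<'E'
from h import *
f=snap("wrist","w12"); s=snap("side","s12"); o=get_obs();print(o["tool_pos"],o["ft_force"],o["wrist_torque"])
c=s["pixels"][170:260,180:300,::-1]; cv2.imwrite("pics/s12c.png",np.clip(cv2.resize(c,None,fx=6,fy=6,interpolation=cv2.INTER_CUBIC).astype(float)*1.8,0,255).astype(np.uint8))
c=f["pixels"][130:250,190:330,::-1]; cv2.imwrite("pics/w12c.png",np.clip(cv2.resize(c,None,fx=5,fy=5,interpolation=cv2.INTER_CUBIC).astype(float)*1.8,0,255).astype(np.uint8))
E
```

```text
clock: 28.22
tool_pos: [0.5526, 0.0216, 0.0902]
tool_rot: [[-1.0, -0.0, -0.001], [-0.0, 1.0, -0.0], [0.001, -0.0, -1.0]]
ft_force: [-1.5, -0.6, 10.3]
gripper_width: 0.0097
[0.55255226 0.02162773 0.09023565] [-1.33701267 -0.04636549  9.19248312] [ 0.13310338  0.09046865 -0.02280239]
```

View pics/s12c.png

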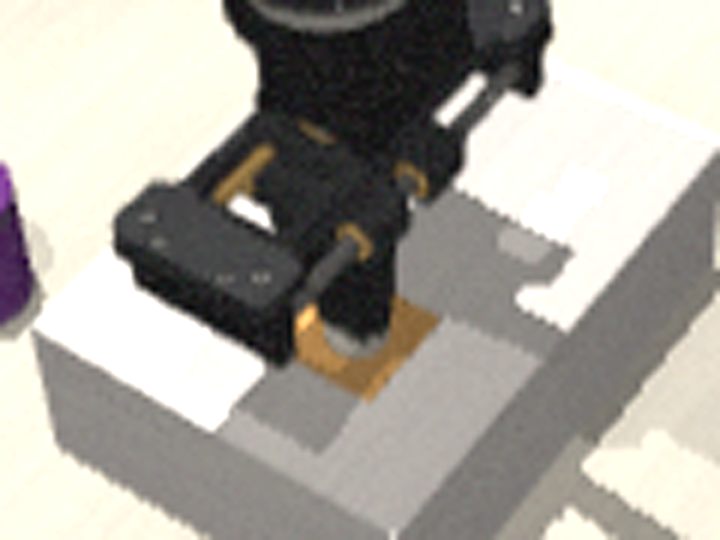

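View pics/w12c.png

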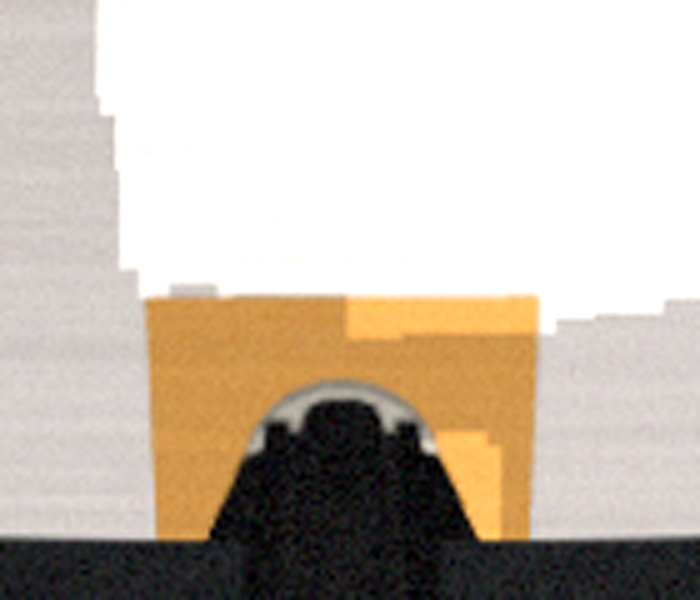

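```bash
python3 -m creep '[[[0,0,0],0.5],[[0,0,0],0.8],[[0,0,0],0.8],[[0,0,0],0.8],[[0,0,0],0.8],[[0,0,0],0.8],[[0,0,0],0]]' - 60; python3 - <<'E'
from h import *
o=get_obs();print(o["tool_pos"],o["ft_force"],o["wrist_torque"]); moves([0.5526,0.0216,.09],0)
E
```

```text
clock: 29.2
tool_pos: [0.5528, 0.0217, 0.0903]
tool_rot: [[-0.924, 0.383, 0.0], [0.383, 0.924, 0.0], [0.0, 0.0, -1.0]]
ft_force: [-1.1, -0.6, 8.8]
gripper_width: 0.0098
[0.55284812 0.02169035 0.09025811] [-1.07017277 -0.58801916  8.79519197] [ 0.11303771 -0.0974903  -0.06458368]
tool shift units [ 0.003 -0.003  0.004]
jaw yaw now 67.48069582495992 turn units (about tool z, down) 13.496139164991984
```

```bash
python3 -m creep '[[[0,0,0],0.8],[[0,0,0],0.8],[[0,0,0],0.8],[[0,0,0],0.8],[[0,0,0],0.8],[[0,0,0],0.8],[[0,0,0],0.8],[[0,0,0],0.8],[[0,0,0],0.8],[[0,0,0],0.8],[[0,0,0],0.8],[[0,0,0],0.8],[[0,0,0],0.8],[[0,0,0],0.8],[[0,0,0],0.8],[[0,0,0],0.8],[[0,0,0],0.7],[[0,0,0],0]]' - 60; python3 - <<'E'
from h import *
o=get_obs();print(o["tool_pos"],o["ft_force"],o["wrist_torque"],o["joint_pos"]); moves([0.5526,0.0216,.09],0)
E
```

```text
clock: 31.45
tool_pos: [0.5529, 0.0218, 0.0903]
tool_rot: [[0.0, 1.0, 0.0], [1.0, -0.0, 0.0], [0.0, 0.0, -1.0]]
ft_force: [-0.2, 1.0, 8.5]
gripper_width: 0.0101
[0.55294614 0.02179712 0.09025988] [-0.20001647  0.95180939  8.52394066] [ 0.14185249 -0.11737484  0.00533091] [-5.77666882e-02  2.31844281e-02  1.97562807e+00  3.19323364e-04
  1.14249383e+00 -5.77174746e-02]
tool shift units [-0.003 -0.006  0.004]
jaw yaw now -0.010418496265859898 turn units (about tool z, down) -0.0020836992531712895
```

```bash
python3 -m creep '[[[0,0,0],0.5],[[0,0,0],0.5],[[0,0,0],0]]' - 60; python3 - <<'E'
from h import *
o=get_obs();print(o["tool_pos"],o["ft_force"],o["wrist_torque"],o["effort"]); moves([0.5526,0.0216,.09],0)
E
python3 -m creep '[[[0,0,0],0.3],[[0,0,0],0]]' - 60; python3 - <<'E'
from h import *
import time
o=get_obs();print(o["tool_pos"],o["ft_force"],o["wrist_torque"],o["effort"]); moves([0.5526,0.0216,.09],0)
f=snap("wrist","w13")
c=f["pixels"][130:250,190:330,::-1]; cv2.imwrite("pics/w13c.png",np.clip(cv2.resize(c,None,fx=5,fy=5,interpolation=cv2.INTER_CUBIC).astype(float)*1.8,0,255).astype(np.uint8))
for i in range(3): grab_frame("wrist"); print(get_obs()["wrist_torque"])
E
```

```text
clock: 31.82
tool_pos: [0.553, 0.0218, 0.0903]
tool_rot: [[0.087, 0.996, 0.0], [0.996, -0.087, 0.0], [0.0, 0.0, -1.0]]
ft_force: [-0.9, 1.2, 8.4]
gripper_width: 0.0095
[0.55295217 0.02182865 0.09025753] [-0.85565533  1.22975115  8.43367356] [ 0.1719296  -0.06963096  0.02111666] [-4.24779123e-01 -2.91795015e+01 -2.82017362e+01 -1.16625919e-01
  2.67028960e-02  8.82935501e-02]
tool shift units [-0.004 -0.006  0.004]
jaw yaw now -5.001341593672255 turn units (about tool z, down) -1.00026831873445
clock: 32.08
tool_pos: [0.553, 0.0218, 0.0903]
tool_rot: [[0.113, 0.994, 0.0], [0.994, -0.113, 0.0], [0.0, 0.0, -1.0]]
ft_force: [-0.2, 1.2, 8.5]
gripper_width: 0.0096
[0.55295008 0.02180959 0.09025862] [-0.23090849  1.16885463  8.52995331] [ 0.11347051 -0.07384078  0.09870952] [-4.86947056e-01 -2.91856796e+01 -2.82016951e+01 -1.04906182e-01
  2.80762027e-02  1.11599942e-01]
tool shift units [-0.004 -0.005  0.004]
jaw yaw now -6.487433984462775 turn units (about tool z, down) -1.2974867968925536
[ 0.1014268  -0.15646216  0.09392999]
[ 0.14997785 -0.059087    0.10613603]
[ 0.12151447 -0.05499228  0.077099  ]
```

View pics/w13c.png

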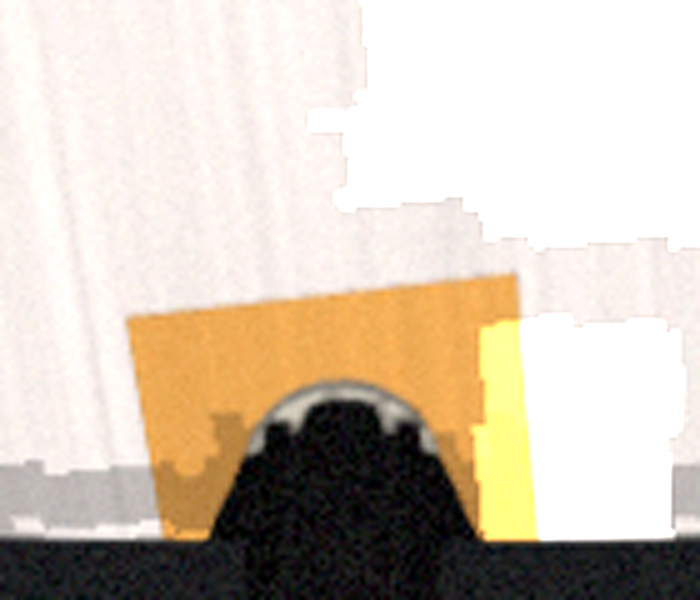

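```bash
for i in 1; do python3 -m creep '[[[0,0,0],0.3],[[0,0,0],0]]' - 60; python3 - <<'E'
from h import *
print(np.mean([ (grab_frame("wrist"),get_obs()["wrist_torque"])[1] for i in range(3)],0),get_obs()["effort"][5]); moves([0.5526,0.0216,.09],0)
E
python3 -m creep '[[[0,0,0],0.3],[[0,0,0],0]]' - 60; python3 - <<'E'
from h import *
print(np.mean([ (grab_frame("wrist"),get_obs()["wrist_torque"])[1] for i in range(3)],0),get_obs()["effort"][5]); moves([0.5526,0.0216,.09],0)
E
done
```

```text
clock: 32.52
tool_pos: [0.5529, 0.0218, 0.0902]
tool_rot: [[0.139, 0.99, 0.0], [0.99, -0.139, 0.0], [0.0, 0.0, -1.0]]
ft_force: [1.4, 0.1, 8.7]
gripper_width: 0.0099
[ 0.15960185 -0.12281296  0.0739158 ] 0.07997192675247788
tool shift units [-0.004 -0.005  0.004]
jaw yaw now -7.985150809530553 turn units (about tool z, down) -1.5970301619061105
clock: 32.92
tool_pos: [0.5529, 0.0218, 0.0902]
tool_rot: [[0.165, 0.986, 0.0], [0.986, -0.165, 0.0], [0.0, 0.0, -1.0]]
ft_force: [0.6, 0.7, 8.2]
gripper_width: 0.0095
[ 0.1113015  -0.11021891  0.10180547] 0.14550458639860153
tool shift units [-0.005 -0.005  0.004]
jaw yaw now -9.472224589687297 turn units (about tool z, down) -1.89444491793746
```

```bash
python3 -m creep '[[[0,0,0],0.4],[[0,0,0],0]]' - 60; python3 - <<'E'
from h import *
print(np.mean([ (grab_frame("wrist"),get_obs()["wrist_torque"])[1] for i in range(3)],0),get_obs()["effort"][5]); moves([0.5526,0.0216,.09],0)
E
python3 -m creep '[[[0,0,0],0.4],[[0,0,0],0]]' - 60; python3 - <<'E'
from h import *
print(np.mean([ (grab_frame("wrist"),get_obs()["wrist_torque"])[1] for i in range(3)],0),get_obs()["effort"][5]); moves([0.5526,0.0216,.09],0)
f=snap("wrist","w14")
c=f["pixels"][190:250,210:310,::-1]; cv2.imwrite("pics/w14c.png",np.clip(cv2.resize(c,None,fx=8,fy=8,interpolation=cv2.INTER_CUBIC).astype(float)*3,0,255).astype(np.uint8))
E
```

```text
clock: 33.33
tool_pos: [0.5529, 0.0218, 0.0902]
tool_rot: [[0.199, 0.98, 0.0], [0.98, -0.199, 0.0], [0.0, 0.0, -1.0]]
ft_force: [0.4, 1.3, 8.9]
gripper_width: 0.0095
[ 0.07061534 -0.04673896  0.21046065] 0.22157914470881224
tool shift units [-0.005 -0.004  0.004]
jaw yaw now -11.446434734909129 turn units (about tool z, down) -2.2892869469818264
clock: 33.72
tool_pos: [0.5529, 0.0217, 0.0903]
tool_rot: [[0.232, 0.973, 0.0], [0.973, -0.232, -0.0], [-0.0, 0.0, -1.0]]
ft_force: [0.7, 1.0, 8.6]
gripper_width: 0.01
[ 0.05773373 -0.0544856   0.35963774] 0.3646001033484936
tool shift units [-0.003 -0.005  0.004]
jaw yaw now -13.426423391432923 turn units (about tool z, down) -2.685284678286584
```

View pics/w14c.png

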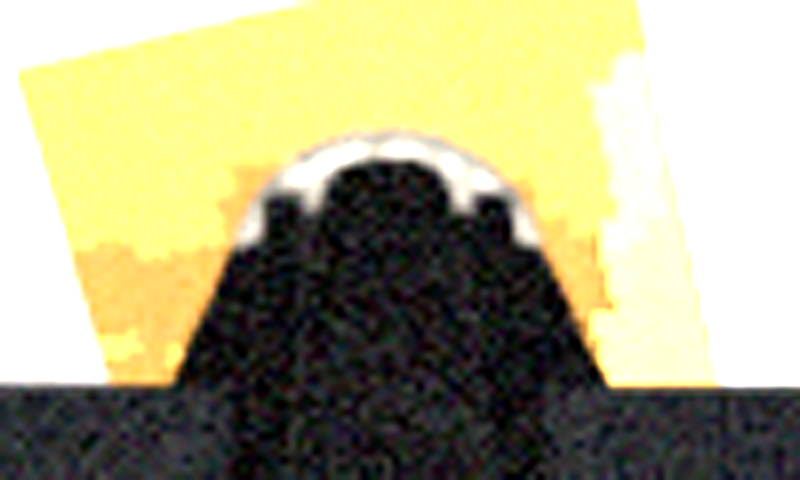

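```bash
python3 -m creep '[[[0,0,0],0],[[0,0,0],0],[[0,0,0],0],[[0,0,0],0],[[0,0,0],0],[[0,0,0],0]]' - 60; python3 - <<'E'
from h import *
print(np.mean([ (grab_frame("wrist"),get_obs()["wrist_torque"])[1] for i in range(3)],0),get_obs()["effort"][5]); moves([0.5526,0.0216,.09],0)
snap("top","t15");snap("side","s15")
E
```

```text
clock: 34.67
tool_pos: [0.5529, 0.0217, 0.0903]
tool_rot: [[0.232, 0.973, 0.0], [0.973, -0.232, -0.0], [-0.0, 0.0, -1.0]]
ft_force: [1.3, 0.7, 7.7]
gripper_width: 0.0095
[ 0.05343557 -0.08149483  0.36599349] 0.36465209908783436
tool shift units [-0.003 -0.005  0.004]
jaw yaw now -13.426393224651928 turn units (about tool z, down) -2.6852786449303863
```

View pics/t15.png

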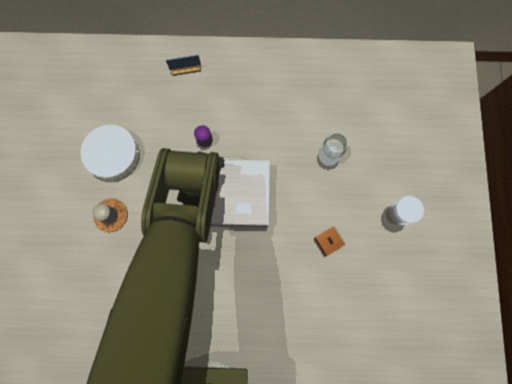

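View pics/s15.png

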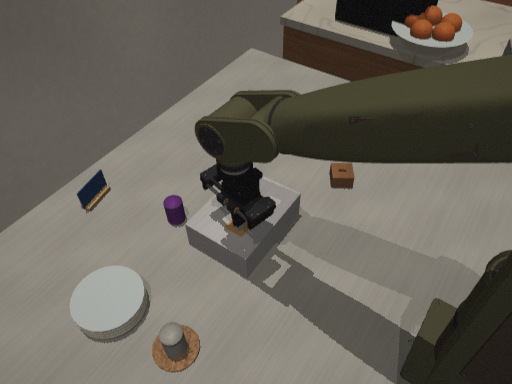

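The shaker stands on the coaster at (103,213) in the top view, and the bystanders and the purple look-alike are at their starting pixels. The key is against the stop and the torque is steady.

```bash
python3 -c "
from cell import sign_off
print(sign_off())"
```

```text
the job is handed in; nothing more can be done
None
```

The job is handed in at about 35 s of the 72 s allowed. The steel shaker stands upright on the cork coaster, and the arm is still gripping the key and holding it turned.

- **Key insertion:** I wiggled the key past both pins until it met the lock plate. It rested there at about 10 N of downward force, at the height where the collar should sit on the plate.
- **Turn:** I turned it clockwise from there until the torque rose sharply from about 0.08 to 0.36 N m, which I read as the stop. The torque stayed at that value for about a second before I handed in.
- **Gripper past 90°:** It ended about 103° from where it started, more than the quarter turn plus the stated play. The extra is probably give in the grip and lock. I could not see the plug itself, so the stop is judged from the torque alone.
- **Surroundings:** In the last top and side views the plates and the purple look-alike had not visibly moved. The wine glass and cups were checked in the top view only, because the arm hides them from the side.

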